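# Feel for the sticky spot on a shoe-rack divider track

### The arm

A 7-joint arm with a two-finger parallel gripper is mounted at the origin on the work surface. World frame = base frame: x ahead of the robot, y to its left, z up, the work surface at z = 0. Lengths are in m, angles in rad, forces in N, time in s.
With the tool pointing down it reaches from about 0.4 to 0.875 m from the base axis. Payload 19.3 kg.
Tool frame: the origin (TCP) lies at the very end of the fingers, on their centre line; the grasp point (between the pads) lies 19 mm behind it; z points along the fingers, y is the line along which they close (so a half turn about z gives the same grasp; the last joint's range is limited). The gripper opens to 85 mm and grips with 20 to 120 N. Pads are 22 mm wide; open, the fingers measure 114 mm over their backs; the gripper's body (76 mm by 85 mm) begins 54 mm behind the grasp point. The pads swing forward as they close: fully open they stand 13 mm farther back than shut.
Start: joints at [-1.33, 0.521, -0.036, 1.599, 0.021, 1.021, -0.113], TCP at [0.191, 0.595, 0.231] pointing down, gripper open.
Joint ranges: [-2.91, 2.91], [-0.3, 2.13], [-1.5, 1.42], [0.17, 2.43], [-1.26, 4.41], [0.16, 1.93], [-2.52, 2.52]. Speed limits (rad/s): [1.89, 1.89, 2.39, 2.39, 3.01, 3.01, 3.01].

### API

Orientations are given as [roll, pitch, yaw] about the fixed x, y, z axes, in that order (R = Rz(yaw) Ry(pitch) Rx(roll)).
In Python, from workcell import bot gives the robot as it stands.
- The arm moves only by the tool carry_out, never from a script. Its argument "rows" is a list that holds one entry, the list of rows, each a list of 4 numbers: the shift along the tool's x, y, z in m, then the turn about the tool's z in degrees. In form: [[[x, y, z, twist], ...]]. A call has 1 to 12 rows; each row is the pose to reach, as a shift and turn from the pose commanded when the call began, along the tool's axes at that moment; what a row does not reach only later rows make up. A row lasts 1/12 s, in which the tool goes at most 41.7 mm and 7.16 degrees, less where a joint would pass 70% of its speed; a pose out of reach is approached as far as the arm can. A call with a gripper value outside its range is refused whole. "grip" is the finger opening in m, from 0 to 0.0854, set as the call begins (left out, the last holds). The fingers move at their own pace and stop on an object; "grip_force" is the grip in N (left out, the last holds). Time passes only in rows, so rows that repeat a pose let the fingers close. It gives the time, the measured TCP pose, the force, the opening and the grip force at its end, in the units of the state.
- bot.observe(): the state, without advancing time (a new reading comes with each control period).
- bot.grab_frame(name): name is "side" or "top"; returns a dict with "pixels" (480x640x3 uint8, red, green, blue), "K" (3x3 intrinsics, pixels), "k1" (the pictures are not rectified: a ray, as slopes to the right and down, at radius r is drawn at 1 + k1 r^2 times it, then the intrinsics apply), "pose" (4x4, takes a point from camera to world coordinates). Camera axes: x right, y down, z forward; pixel columns grow to the right and rows downward; lengths in m; the calibration is good to about 2 mm. A picture is of the moment at which its call begins. There is no depth.
- bot.job_done(): hands the job in; it is judged then, once.
Trained networks look in a picture, given as the dict that the camera call returned (one of the last four; its "shot" number tells which), for a name from the list of things; names that differ only in an ending like _2 or _b are one class to them, and where a whole thing is asked for, a point or a joint stands for the part that bears it (a point fixed in the world has none). Each returns a list of dicts, best first, with "conf" (0 to 1); they miss things now and then, are a little off and sometimes report something else, mostly with a low value. They report only what shows in the picture. A call takes as long as a camera call.
- bot.look_for(picture, label): "position" ([column, row] in pixels, amid what is visible of it).
- bot.regions_of(picture, label): "region" (480x640 bool, what is visible of it) and "position" ([column, row] in pixels, amid what is visible of it).
- bot.spot_point(picture, label): "position" ([column, row] in pixels: a listed point, or the origin of a listed thing).
The state is a dict: "clock": time; "qpos": joint angles; "qd": joint speeds; "joint_efforts": joint torques, N m; "position": TCP position; "tool_rot": TCP orientation; "force": force on the tool from outside, world axes, zero at the start; "moment": the same for the moment, N m; "grip_width": finger opening in m; "finger_force": force on a finger pad.
Only numpy, scipy, OpenCV 4.12 (cv2) and the standard library are available. Lean on these libraries where they do the work, as an engineer would, in place of code of your own. Each camera call takes 0.05 s, during which the arm holds its last target. There are 200 camera calls.

### The job

Run the sliding shoe divider gently along the whole of its track, first until it touches the bumper at the far end from where it starts and then back until it touches the other bumper, never ramming a bumper, and feel for the one place where it drags. Then leave the divider standing, let go, right on that sticky spot so that I can see where to wax the track. Leave the shoe trees, the door wedge and the scraper plate where they are.

Things in the scene. Friction and masses are not known exactly. Their poses are not given: they have to be found in the camera images.
- track: Straight aluminium track, 390 mm long, 50 mm wide, on a wooden base plate (410 x 110 x 6 mm) fixed to the shelf. Origin at shelf height (z = 0) under its middle; its y axis runs along it from the near to the far bumper; z is up. A dark steel end block 22 mm long, 46 mm high stands at each end, its middle 184 mm from the track's middle.
- track_mid (a point): Middle of the track's top, 22 mm above the shelf. The one sticky spot is hidden, between 40 mm on the near side and 90 mm on the far side of here. Within 10 mm either way of it the carriage's middle drags: about 8 to 13 N, most on going in, alike both ways; elsewhere about 2 N. A carriage left on the spot stays there.
- carriage: Divider's black carriage block, 50 mm long (along the track), 62 mm wide, 24 to 50 mm above the shelf. Slides only along the track's y. Origin at shelf height under its middle; axes as the track's. Its middle is 130 mm from the track's middle when it just touches either bumper. It starts 10 to 50 mm short of touching the near bumper.
- fin (a point): Point at the middle of the plywood fin, 100 mm above the shelf. The fin is 12 mm thick along the track, 70 mm wide across it, and rises from 50 to 130 mm above the shelf over the carriage's middle; it can be gripped from above across its 12 mm.
- bumper_near: Rubber bumper, 16 mm across, sticking out of the near end block towards the carriage, 37 mm above the shelf; the origin is the middle of its face, 155 mm from the track's middle. It is springy and gives about 0.7 mm per newton along the track, up to 16 mm; 20 N on it counts as ramming.
- bumper_far: The same rubber bumper at the far end of the track (track's +y end).
- tree_left: Red cedar shoe tree with a brass hook, 270 mm long, 62 mm wide, 70 mm high, lying on the shelf to the left; origin in the middle of its underside. Bystander.
- tree_right: The same shoe tree on the right. Bystander.
- wedge: Black rubber door wedge, 110 x 42 x 33 mm, lying beyond the track; origin in the middle of its underside. Bystander.
- scraper: Galvanised boot scraper plate, 90 x 170 mm, 14 mm high with five ribs, lying beyond the track; origin in the middle of its underside. Bystander.

How it is judged:
By the outcome, as a careful person would: the job done as asked, in the order asked, and still so for the second after the job is handed in, with the robot touching nothing.
It also fails if it takes over 72 s, if anything falls off the work surface, if the arm or the gripper's body presses on something with over 40 N, if the wrist force passes 120 N, or if a joint passes its speed limit or range.

## Working session

There is one attempt and no reset: what is moved stays moved. The work goes in short steps, Python scripts to look and compute and a tool call to move; the robot and the scene stay as the last step left them, time stands still between calls to the robot, and variables do not carry over. Pictures are saved under pics/ and viewed, at most 10 in all, crops included, and the job is handed in when it is done.

Besides the shell and the picture viewer there is one more tool, called after "Request:" as name([rows], argument=value, ...), one row to a line, values as JSON. carry_out: Moves the arm, as the interface text tells. Its arguments: {"type":"object","properties":{"rows":{"type":"array","items":{"type":"array","items":{"type":"array","items":{"type":"number"}}}},"grip":{"type":"number"},"grip_force":{"type":"number"}},"required":["rows"]}

```bash
mkdir -p pics; cat > h.py <<'E'
import numpy as np, cv2
from workcell import bot
def ray(f,p):
    K=np.array(f["K"]);k=f["k1"];T=np.array(f["pose"])
    d=np.array([(p[0]-K[0,2])/K[0,0],(p[1]-K[1,2])/K[1,1]]);u=d.copy()
    for _ in range(30): u=d/(1+k*(u@u))
    v=T[:3,:3]@np.array([u[0],u[1],1]);return T[:3,3],v/np.linalg.norm(v)
def atz(f,p,z):
    o,v=ray(f,p);return o+v*(z-o[2])/v[2]
def tri(rs):
    A=sum(np.eye(3)-np.outer(v,v) for o,v in rs);b=sum((np.eye(3)-np.outer(v,v))@o for o,v in rs)
    return np.linalg.solve(A,b)
def save(f,n): cv2.imwrite("pics/"+n,f["pixels"][:,:,::-1])
E
python3 - <<'E'
from h import *
np.set_printoptions(precision=4,suppress=True)
fs={n:bot.grab_frame(n) for n in("side","top")}
for n,f in fs.items(): save(f,n+"0.png"); print(n,np.array(f["pose"])[:3,3])
for l in("track_mid","fin","carriage","bumper_near","bumper_far","track","wedge","scraper","tree_left","tree_right"):
    r={}
    for n,f in fs.items():
        q=bot.spot_point(f,l); r[n]=q
        print(l,n,[(np.round(x["position"],1),round(x["conf"],2)) for x in q[:2]])
    if r["side"] and r["top"]: print("   ",tri([ray(fs[n],r[n][0]["position"]) for n in fs]))
s=bot.observe();print(s["clock"],s["position"],s["tool_rot"],s["force"],s["grip_width"])
E
```

```text
side [ 0.5358 -0.9598  0.6389]
top [ 0.4115 -0.0063  1.0617]
track_mid side []
track_mid top [(array([346.3, 281.9]), 0.58)]
fin side [(array([281.6, 285.6]), 0.92)]
fin top [(array([407., 274.]), 0.7)]
    [ 0.5519 -0.1655  0.0952]
carriage side [(array([284. , 325.6]), 0.7)]
carriage top [(array([396. , 281.9]), 0.63)]
    [ 0.5517 -0.1571 -0.0059]
bumper_near side [(array([249.5, 206.1]), 0.59), (array([286.7, 325.3]), 0.43)]
bumper_near top [(array([424.3, 275.1]), 0.53)]
    [ 0.5144 -0.1666  0.2628]
bumper_far side [(array([282.1, 239.3]), 0.48)]
bumper_far top [(array([274.4, 286.8]), 0.62)]
    [0.5539 0.0997 0.0427]
track side []
track top [(array([346.8, 284.4]), 0.92)]
wedge side [(array([363.5, 236. ]), 0.93), (array([279.7, 242.6]), 0.71)]
wedge top [(array([248.5, 194.2]), 0.7), (array([398.4, 279.5]), 0.66)]
    [0.7629 0.1569 0.0069]
scraper side [(array([384.5, 300.8]), 0.95)]
scraper top [(array([368.5, 185.3]), 0.72)]
    [ 0.7655 -0.1097  0.003 ]
tree_left side []
tree_left top [(array([144.4, 318.6]), 0.58)]
tree_right side [(array([235.8, 432.8]), 0.86)]
tree_right top [(array([515.7, 313.9]), 0.79)]
    [ 0.4676 -0.4111 -0.0054]
1.1 [0.1912 0.595  0.2313] [-3.1416  0.      2.8307] [ 0.2118  0.9803 -0.8695] 0.08556908508435535
```

View pics/top0.png

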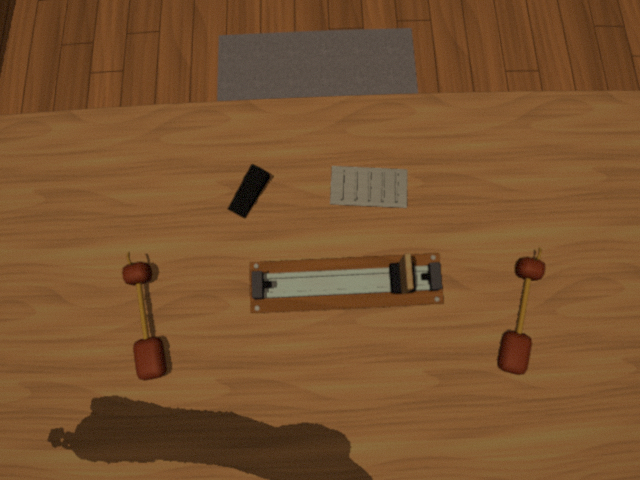

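View pics/side0.png

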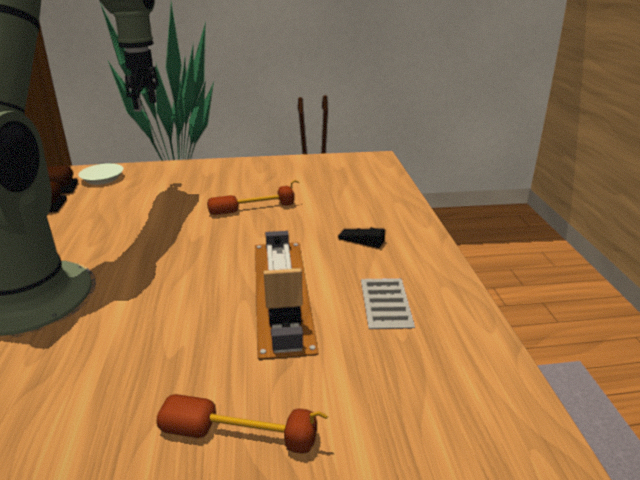

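```bash
python3 - <<'E'
from h import *
np.set_printoptions(precision=4,suppress=True)
f=bot.grab_frame("top");g=bot.grab_frame("side")
for l,z in(("track_mid",.022),("bumper_near",.037),("bumper_far",.037),("track",0),("carriage",0),("fin",.1)):
    for _ in range(2):
        for x in bot.spot_point(f,l)[:1]: print(l,atz(f,x["position"],z),x["conf"])
for l in("fin","track","carriage"):
  for n,F in(("t",f),("s",g)):
    q=bot.regions_of(F,l)
    if q:
        m=q[0]["region"].astype(np.uint8);c=np.argwhere(m)[:,::-1].astype(np.float32)
        b=cv2.minAreaRect(c);print(l,n,q[0]["conf"],m.sum(),b, cv2.boxPoints(b).round(1).tolist())
E
```

```text
track_mid [ 0.5513 -0.0497  0.022 ] 0.69
track_mid [ 0.5513 -0.0497  0.022 ] 0.69
bumper_near [ 0.7521 -0.1073  0.037 ] 0.6
bumper_near [ 0.7521 -0.1073  0.037 ] 0.6
bumper_far [0.5509 0.1079 0.037 ] 0.64
bumper_far [0.5509 0.1079 0.037 ] 0.64
track [ 0.5482 -0.051   0.    ] 0.67
track [ 0.5482 -0.051   0.    ] 0.67
carriage [ 0.5444 -0.1582  0.    ] 0.78
carriage [ 0.5444 -0.1582  0.    ] 0.78
fin [ 0.5534 -0.1635  0.1   ] 0.56
fin [ 0.5534 -0.1635  0.1   ] 0.56
fin t 0.78 879 ((402.2069396972656, 273.4827880859375), (40.19401168823242, 26.408462524414062), 85.2363510131836) [[387.3999938964844, 254.60000610351562], [413.70001220703125, 252.39999389648438], [417.0, 292.3999938964844], [390.70001220703125, 294.6000061035156]]
fin s 0.58 2006 ((283.5, 297.0), (56.0, 39.0), 90.0) [[264.0, 269.0], [303.0, 269.0], [303.0, 325.0], [264.0, 325.0]]
track t 0.76 3945 ((345.9559326171875, 281.02459716796875), (28.33265495300293, 190.0771026611328), 87.41212463378906) [[250.39999389648438, 271.20001220703125], [440.29998779296875, 262.6000061035156], [441.5, 290.8999938964844], [251.6999969482422, 299.5]]
track s 0.73 1564 ((284.1649475097656, 290.80963134765625), (120.478759765625, 30.422489166259766), 85.91438293457031) [[264.70001220703125, 231.8000030517578], [295.0, 229.60000610351562], [303.6000061035156, 349.79998779296875], [273.29998779296875, 352.0]]
carriage t 0.63 60 ((425.0, 276.5), (7.0, 8.0), 90.0) [[421.0, 273.0], [429.0, 273.0], [429.0, 280.0], [421.0, 280.0]]
carriage s 0.7 1968 ((283.7171325683594, 296.8623352050781), (55.4434700012207, 38.30706787109375), 87.87889862060547) [[263.6000061035156, 269.8999938964844], [301.79998779296875, 268.5], [303.8999938964844, 323.8999938964844], [265.6000061035156, 325.29998779296875]]
```

The track runs right to left in the top view. The near block is at about (434,277) and the far block at (258,285). The fin is at (407,272), next to the near end, and the bystanders are well clear. In the side view the near block is in front at (287,335) and the fin at (283,290).

```bash
python3 - <<'E'
from h import *
np.set_printoptions(precision=4,suppress=True)
f=bot.grab_frame("top");g=bot.grab_frame("side")
sc=[(256,266),(435,258),(257,308),(437,299)]
P=[atz(f,p,.006) for p in sc];print(np.array(P))
S=[(265,245),(299,245),(262,351),(313,348)]
print(np.array([atz(g,p,.006) for p in S]))
d=P[0]-P[1]+P[2]-P[3];print("dir",d/np.linalg.norm(d),"mid",np.mean(P,0))
a=f["pixels"][235:325,380:450];b=g["pixels"][225:365,225:345]
cv2.imwrite("pics/c.png",np.hstack([cv2.resize(a[:,:,::-1],(450,580),interpolation=2),cv2.resize(b[:,:,::-1],(340,580),interpolation=2)]))
q=bot.spot_point(f,"fin")[0]["position"];r=bot.spot_point(g,"fin")[0]["position"]
print(q,r,tri([ray(f,q),ray(g,r)]))
E
```

```text
[[ 0.5951  0.1416  0.006 ]
 [ 0.5969 -0.2433  0.006 ]
 [ 0.5054  0.1405  0.006 ]
 [ 0.5087 -0.2402  0.006 ]]
[[ 0.5224  0.1443  0.006 ]
 [ 0.605   0.1349  0.006 ]
 [ 0.5093 -0.2401  0.006 ]
 [ 0.6018 -0.2421  0.006 ]]
dir [-0.0067  1.      0.    ] mid [ 0.5515 -0.0503  0.006 ]
[406.8, 273.7] [284.4, 283.9] [ 0.5547 -0.1647  0.0976]
```

View pics/c.png

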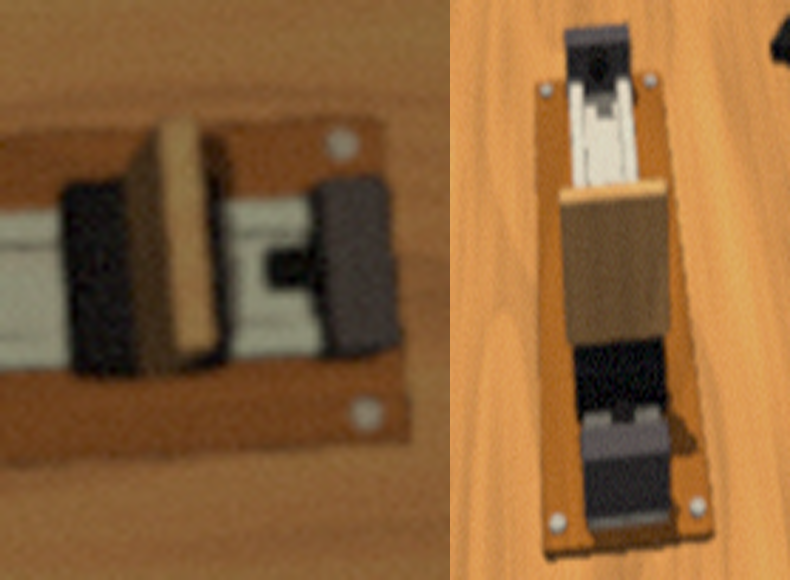

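The crop shows the fin's top edge from (407.7,253.6) to (410.8,289.7) in top-view pixels. There is clear rail between the carriage and the near bumper. I'll refine the direction and work out the approach move.

```bash
python3 - <<'E'
from h import *
np.set_printoptions(precision=4,suppress=True)
f=bot.grab_frame("top");g=bot.grab_frame("side")
p,q=atz(f,(407.7,253.6),.13),atz(f,(410.8,289.7),.13);print("fin top",(p+q)/2,p-q,np.linalg.norm(p-q))
S=[(258.9,246.7),(295.6,244.3),(263.1,351),(312.2,347.1)]
P=np.array([atz(g,x,.006) for x in S]);print(P,P.mean(0));d=P[0]+P[1]-P[2]-P[3];print(d/np.linalg.norm(d))
# near-end refined top screws
P=np.array([atz(f,x,.006) for x in [(256,266),(380+342/6.43,235+143/6.44),(257,308),(380+366/6.43,235+412/6.44)]]);d=P[0]+P[2]-P[1]-P[3];print(P,P.mean(0),d/np.linalg.norm(d))
s=bot.observe();y=s["tool_rot"][2];x=np.array([np.cos(y),np.sin(y)]);t=np.array([np.sin(y),-np.cos(y)])
D=np.array([.5545,-.164])-np.array(s["position"])[:2];print("tool shift",D@x,D@t)
E
```

```text
fin top [ 0.5513 -0.1644  0.13  ] [0.0689 0.0008 0.    ] 0.06891699680402552
[[ 0.5075  0.1377  0.006 ]
 [ 0.597   0.1393  0.006 ]
 [ 0.5113 -0.2403  0.006 ]
 [ 0.6006 -0.2395  0.006 ]] [ 0.5541 -0.0507  0.006 ]
[-0.0098  1.      0.    ]
[[ 0.5951  0.1416  0.006 ]
 [ 0.5988 -0.2395  0.006 ]
 [ 0.5054  0.1405  0.006 ]
 [ 0.5088 -0.24    0.006 ]] [ 0.552  -0.0494  0.006 ] [-0.0094  1.      0.    ]
tool shift -0.5781122867225326 -0.6114748963759348
```

Request:
carry_out([
  [[-0.384,-0.186,0,-18.35],[-0.384,-0.186,0,-18.35],[-0.384,-0.186,0,-18.35],[-0.384,-0.186,0,-18.35],[-0.384,-0.186,0,-18.35],[-0.384,-0.186,0,-18.35],[-0.384,-0.186,0,-18.35],[-0.384,-0.186,0,-18.35],[-0.384,-0.186,0,-18.35],[-0.384,-0.186,0,-18.35],[-0.384,-0.186,0,-18.35],[-0.384,-0.186,0,-18.35]],
], grip=0.085)

```text
clock: 3.4
position: [0.5025, 0.2971, 0.2312]
tool_rot: [-3.14, 0.001, -3.138]
force: [-0.4, 0.9, -0.2]
grip_width: 0.0851
finger_force: 0.0
```

```bash
python3 -c "
from h import *
s=bot.observe();print(s['clock'],s['position'],s['tool_rot'],s['qpos'],s['force'])"
```

```text
3.4 [0.50250435 0.29707649 0.23121321] [-3.14045634e+00  8.49981311e-04 -3.13771044e+00] [-0.61644136  0.45550647 -0.02757208  1.71240401  0.01637986  0.97388775
  0.92426729] [-0.42831809  0.94298602 -0.21063908]
```

Request:
carry_out([
  [[-0.05,-0.465,0.03,0],[-0.05,-0.465,0.03,0],[-0.05,-0.465,0.03,0],[-0.05,-0.465,0.03,0],[-0.05,-0.465,0.03,0],[-0.05,-0.465,0.03,0],[-0.05,-0.465,0.03,0],[-0.05,-0.465,0.03,0],[-0.05,-0.465,0.03,0],[-0.05,-0.465,0.03,0],[-0.05,-0.465,0.03,0],[-0.05,-0.465,0.03,0]],
])

```text
clock: 4.4
position: [0.5538, -0.17, 0.201]
tool_rot: [-3.139, -0.0, -3.137]
force: [-1.1, -0.7, -0.2]
grip_width: 0.085
finger_force: 0.0
```

Request:
carry_out([
  [[0,0,0,0],[0,0,0,0],[0,0,0,0]],
])

```text
clock: 4.65
position: [0.5544, -0.1623, 0.2013]
tool_rot: [3.141, -0.0, -3.131]
force: [0.9, 0.3, 0.0]
grip_width: 0.0847
finger_force: 0.0
```

```bash
python3 - <<'E'
from h import *
f=bot.grab_frame("top");g=bot.grab_frame("side")
cv2.imwrite("pics/d.png",np.hstack([cv2.resize(f["pixels"][200:340,340:480,::-1],(400,400),interpolation=2),cv2.resize(g["pixels"][200:340,220:360,::-1],(400,400),interpolation=2)]))
s=bot.observe();print(s['position'],s['tool_rot'],s['qpos'],s['force'])
E
```

```text
[ 0.55449226 -0.16233773  0.20144328] [ 3.14114972e+00  2.03490724e-04 -3.13000949e+00] [ 0.13261154  0.4813367   0.06952284  1.76230549 -0.04169948  0.89925723
  1.80258655] [-0.40400173 -0.37860678 -0.23393108]
```

View pics/d.png

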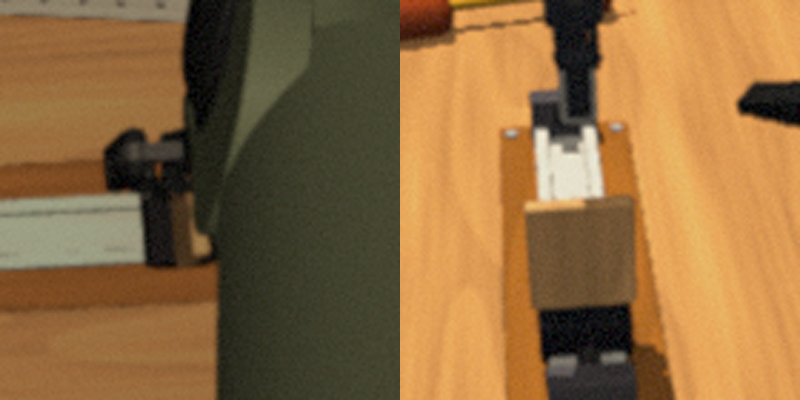

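Request:
carry_out([
  [[0,0,0.03,0],[0,0,0.06,0],[0,0,0.09,0],[0,0,0.105,0],[0,0,0.113,0],[0,0,0.113,0],[0,0,0.113,0]],
])

```text
clock: 5.33
position: [0.5547, -0.1635, 0.089]
tool_rot: [-3.142, 0.0, -3.131]
force: [-0.3, -0.8, 1.2]
grip_width: 0.085
finger_force: 0.0
```

Request:
carry_out([
  [[0,0,0,0],[0,0,0,0],[0,0,0,0],[0,0,0,0],[0,0,0,0],[0,0,0,0],[0,0,0,0],[0,0,0,0],[0,0,0,0],[0,0,0,0],[0,0,0,0],[0,0,0,0]],
], grip=0.006, grip_force=40)

```text
clock: 6.33
position: [0.5543, -0.164, 0.0886]
tool_rot: [-3.142, 0.0, -3.132]
force: [-1.2, 0.9, 5.8]
grip_width: 0.0114
finger_force: 42.9
```

```bash
python3 - <<'E'
from h import *
s=bot.observe();print(s['clock'],s['position'],s['tool_rot'],s['force'],s['grip_width'],s['finger_force'])
E
```

```text
6.3333 [ 0.5543472  -0.16402086  0.08857072] [-3.14156472e+00  2.64282727e-04 -3.13220753e+00] [-1.23680066  0.85266603  5.79344446] 0.011370866380972827 42.92331397533417
```

Request:
carry_out([
  [[0,0.002,0,0],[0,0.006,0,0],[0,0.012,0,0],[0,0.018,0,0],[0,0.024,0,0],[0,0.03,0,0],[0,0.036,0,0],[0,0.042,0,0],[0,0.048,0,0],[0,0.054,0,0]],
])

```text
clock: 7.17
position: [0.5539, -0.1099, 0.0886]
tool_rot: [-3.141, 0.0, -3.132]
force: [-0.7, -1.5, 6.2]
grip_width: 0.0117
finger_force: 43.0
```

Request:
carry_out([
  [[0,0.003,0,0],[0,0.006,0,0]],
])

```text
clock: 7.33
position: [0.5538, -0.1038, 0.0886]
tool_rot: [-3.141, 0.0, -3.132]
force: [-0.1, -1.5, 6.1]
grip_width: 0.0118
finger_force: 43.0
```

Request:
carry_out([
  [[0,0.003,0,0],[0,0.006,0,0]],
])

```text
clock: 7.5
position: [0.5538, -0.098, 0.0886]
tool_rot: [-3.141, 0.0, -3.132]
force: [-1.6, -2.0, 6.3]
grip_width: 0.0116
finger_force: 43.0
```

Request:
carry_out([
  [[0,0.003,0,0],[0,0.006,0,0]],
])

```text
clock: 7.67
position: [0.5537, -0.092, 0.0886]
tool_rot: [-3.141, 0.0, -3.132]
force: [-1.0, -1.0, 6.2]
grip_width: 0.0114
finger_force: 43.0
```

Request:
carry_out([
  [[0,0.003,0,0],[0,0.006,0,0]],
])

```text
clock: 7.83
position: [0.5537, -0.086, 0.0886]
tool_rot: [-3.141, 0.0, -3.132]
force: [-0.9, -2.2, 6.3]
grip_width: 0.0117
finger_force: 43.0
```

Request:
carry_out([
  [[0,0.003,0,0],[0,0.006,0,0]],
])

```text
clock: 8.0
position: [0.5536, -0.08, 0.0885]
tool_rot: [-3.141, 0.0, -3.132]
force: [-0.9, -1.6, 6.0]
grip_width: 0.0112
finger_force: 43.0
```

Request:
carry_out([
  [[0,0.003,0,0],[0,0.006,0,0]],
])

```text
clock: 8.17
position: [0.5536, -0.074, 0.0886]
tool_rot: [-3.141, 0.0, -3.132]
force: [-0.2, -1.2, 6.6]
grip_width: 0.0116
finger_force: 43.0
```

Drag is steady at about 2 N. I'll continue in finer steps.

Request:
carry_out([
  [[0,0.002,0,0],[0,0.004,0,0]],
])

```text
clock: 8.33
position: [0.5535, -0.0702, 0.0886]
tool_rot: [-3.141, 0.0, -3.132]
force: [-1.1, -7.7, 6.6]
grip_width: 0.0115
finger_force: 43.1
```

Request:
carry_out([
  [[0,0.002,0,0],[0,0.004,0,0]],
])

```text
clock: 8.5
position: [0.5535, -0.0677, 0.0886]
tool_rot: [-3.14, 0.001, -3.134]
force: [-0.4, -11.7, 4.9]
grip_width: 0.0118
finger_force: 42.9
```

Request:
carry_out([
  [[0,0.002,0,0],[0,0.004,0,0]],
])

```text
clock: 8.67
position: [0.5535, -0.0637, 0.0886]
tool_rot: [-3.14, 0.001, -3.134]
force: [0.1, -9.9, 5.6]
grip_width: 0.0113
finger_force: 42.9
```

Request:
carry_out([
  [[0,0.002,0,0],[0,0.004,0,0]],
])

```text
clock: 8.83
position: [0.5534, -0.0594, 0.0886]
tool_rot: [-3.14, 0.001, -3.133]
force: [-0.3, -8.2, 6.7]
grip_width: 0.0111
finger_force: 43.0
```

Request:
carry_out([
  [[0,0.002,0,0],[0,0.004,0,0]],
])

```text
clock: 9.0
position: [0.5534, -0.0549, 0.0886]
tool_rot: [-3.141, 0.001, -3.133]
force: [-0.9, -4.6, 5.9]
grip_width: 0.0111
finger_force: 43.0
```

Request:
carry_out([
  [[0,0.002,0,0],[0,0.004,0,0]],
])

```text
clock: 9.17
position: [0.5533, -0.0503, 0.0885]
tool_rot: [-3.141, 0.0, -3.133]
force: [-0.0, -2.1, 6.5]
grip_width: 0.0116
finger_force: 43.1
```

Request:
carry_out([
  [[0,0.002,0,0],[0,0.004,0,0]],
])

```text
clock: 9.33
position: [0.5533, -0.046, 0.0886]
tool_rot: [-3.141, 0.0, -3.132]
force: [-0.6, -0.5, 6.0]
grip_width: 0.0115
finger_force: 43.0
```

Request:
carry_out([
  [[0,0.002,0,0],[0,0.004,0,0]],
])

```text
clock: 9.5
position: [0.5533, -0.042, 0.0886]
tool_rot: [-3.141, 0.0, -3.132]
force: [-1.3, -2.2, 5.8]
grip_width: 0.0111
finger_force: 43.0
```

Request:
carry_out([
  [[0,0.002,0,0],[0,0.004,0,0]],
])

```text
clock: 9.67
position: [0.5532, -0.038, 0.0885]
tool_rot: [-3.141, 0.0, -3.132]
force: [-0.5, -1.4, 5.0]
grip_width: 0.0117
finger_force: 43.0
```

Request:
carry_out([
  [[0,0.002,0,0],[0,0.004,0,0]],
])

```text
clock: 9.83
position: [0.5532, -0.034, 0.0885]
tool_rot: [-3.141, 0.001, -3.132]
force: [-0.9, -0.5, 6.4]
grip_width: 0.0118
finger_force: 43.0
```

Request:
carry_out([
  [[0,0.002,0,0],[0,0.004,0,0]],
])

```text
clock: 10.0
position: [0.5532, -0.03, 0.0885]
tool_rot: [-3.141, 0.001, -3.132]
force: [-1.3, -1.5, 5.5]
grip_width: 0.0115
finger_force: 43.0
```

Request:
carry_out([
  [[0,0.002,0,0],[0,0.004,0,0]],
])

```text
clock: 10.17
position: [0.5531, -0.026, 0.0886]
tool_rot: [-3.141, 0.001, -3.132]
force: [-0.9, -1.7, 6.0]
grip_width: 0.0114
finger_force: 43.0
```

Request:
carry_out([
  [[0,0.002,0,0],[0,0.004,0,0]],
])

```text
clock: 10.33
position: [0.5531, -0.022, 0.0886]
tool_rot: [-3.141, 0.001, -3.132]
force: [-0.5, -1.1, 5.8]
grip_width: 0.0117
finger_force: 43.0
```

Request:
carry_out([
  [[0,0.002,0,0],[0,0.004,0,0]],
])

```text
clock: 10.5
position: [0.5531, -0.018, 0.0885]
tool_rot: [-3.141, 0.001, -3.132]
force: [-0.7, -1.0, 6.0]
grip_width: 0.0112
finger_force: 43.0
```

Request:
carry_out([
  [[0,0.002,0,0],[0,0.004,0,0]],
])

```text
clock: 10.67
position: [0.553, -0.014, 0.0885]
tool_rot: [-3.141, 0.0, -3.132]
force: [-0.5, -1.8, 5.6]
grip_width: 0.0114
finger_force: 43.0
```

Request:
carry_out([
  [[0,0.002,0,0],[0,0.004,0,0]],
])

```text
clock: 10.83
position: [0.553, -0.01, 0.0886]
tool_rot: [-3.141, 0.001, -3.132]
force: [-0.4, -2.5, 6.0]
grip_width: 0.0115
finger_force: 43.0
```

Request:
carry_out([
  [[0,0.002,0,0],[0,0.004,0,0]],
])

```text
clock: 11.0
position: [0.553, -0.006, 0.0885]
tool_rot: [-3.141, 0.001, -3.132]
force: [0.2, -1.0, 6.2]
grip_width: 0.0118
finger_force: 43.0
```

Request:
carry_out([
  [[0,0.002,0,0],[0,0.004,0,0]],
])

```text
clock: 11.17
position: [0.5529, -0.002, 0.0885]
tool_rot: [-3.141, 0.001, -3.132]
force: [0.3, -1.0, 5.1]
grip_width: 0.0114
finger_force: 43.0
```

Request:
carry_out([
  [[0,0.002,0,0],[0,0.004,0,0]],
])

```text
clock: 11.33
position: [0.5529, 0.002, 0.0885]
tool_rot: [-3.141, 0.001, -3.132]
force: [0.2, -2.3, 6.6]
grip_width: 0.0116
finger_force: 43.0
```

Request:
carry_out([
  [[0,0.002,0,0],[0,0.004,0,0]],
])

```text
clock: 11.5
position: [0.5529, 0.006, 0.0886]
tool_rot: [-3.141, 0.001, -3.132]
force: [-0.3, -1.5, 6.3]
grip_width: 0.0114
finger_force: 43.0
```

Request:
carry_out([
  [[0,0.002,0,0],[0,0.004,0,0]],
])

```text
clock: 11.67
position: [0.5528, 0.01, 0.0886]
tool_rot: [-3.141, 0.001, -3.132]
force: [-0.5, -2.0, 6.3]
grip_width: 0.0117
finger_force: 43.0
```

Request:
carry_out([
  [[0,0.002,0,0],[0,0.004,0,0]],
])

```text
clock: 11.83
position: [0.5528, 0.014, 0.0885]
tool_rot: [-3.141, 0.001, -3.132]
force: [0.7, -0.9, 5.4]
grip_width: 0.0116
finger_force: 43.0
```

Request:
carry_out([
  [[0,0.002,0,0],[0,0.004,0,0]],
])

```text
clock: 12.0
position: [0.5527, 0.018, 0.0886]
tool_rot: [-3.141, 0.001, -3.132]
force: [-0.2, -1.4, 6.3]
grip_width: 0.0117
finger_force: 43.0
```

Request:
carry_out([
  [[0,0.002,0,0],[0,0.004,0,0]],
])

```text
clock: 12.17
position: [0.5527, 0.022, 0.0885]
tool_rot: [-3.141, 0.001, -3.132]
force: [-0.3, -1.7, 4.9]
grip_width: 0.0117
finger_force: 43.0
```

Request:
carry_out([
  [[0,0.002,0,0],[0,0.004,0,0]],
])

```text
clock: 12.33
position: [0.5527, 0.026, 0.0886]
tool_rot: [-3.141, 0.001, -3.132]
force: [0.1, -1.9, 6.9]
grip_width: 0.0117
finger_force: 43.0
```

Request:
carry_out([
  [[0,0.002,0,0],[0,0.004,0,0]],
])

```text
clock: 12.5
position: [0.5526, 0.03, 0.0885]
tool_rot: [-3.141, 0.001, -3.132]
force: [-0.6, -1.9, 5.6]
grip_width: 0.0118
finger_force: 43.0
```

Request:
carry_out([
  [[0,0.002,0,0],[0,0.004,0,0]],
])

```text
clock: 12.67
position: [0.5526, 0.034, 0.0886]
tool_rot: [-3.141, 0.001, -3.132]
force: [-0.3, -2.1, 5.7]
grip_width: 0.0118
finger_force: 43.0
```

Request:
carry_out([
  [[0,0.002,0,0],[0,0.004,0,0]],
])

```text
clock: 12.83
position: [0.5526, 0.038, 0.0886]
tool_rot: [-3.141, 0.001, -3.132]
force: [-0.3, -2.1, 6.3]
grip_width: 0.0117
finger_force: 43.0
```

Request:
carry_out([
  [[0,0.002,0,0],[0,0.004,0,0]],
])

```text
clock: 13.0
position: [0.5525, 0.042, 0.0886]
tool_rot: [-3.141, 0.001, -3.132]
force: [0.1, -1.6, 5.9]
grip_width: 0.0115
finger_force: 43.0
```

Request:
carry_out([
  [[0,0.002,0,0],[0,0.004,0,0]],
])

```text
clock: 13.17
position: [0.5525, 0.046, 0.0885]
tool_rot: [-3.141, 0.001, -3.132]
force: [-0.3, -1.4, 5.8]
grip_width: 0.0112
finger_force: 43.0
```

Request:
carry_out([
  [[0,0.004,0,0],[0,0.008,0,0],[0,0.012,0,0],[0,0.016,0,0],[0,0.02,0,0],[0,0.022,0,0],[0,0.024,0,0]],
])

```text
clock: 13.75
position: [0.5523, 0.0702, 0.0885]
tool_rot: [-3.142, 0.001, -3.132]
force: [0.5, -1.7, 6.8]
grip_width: 0.0114
finger_force: 43.0
```

Request:
carry_out([
  [[0,0.001,0,0],[0,0.002,0,0]],
])

```text
clock: 13.92
position: [0.5523, 0.0721, 0.0886]
tool_rot: [-3.142, 0.001, -3.132]
force: [0.2, -0.7, 4.7]
grip_width: 0.0118
finger_force: 43.0
```

Request:
carry_out([
  [[0,0.001,0,0],[0,0.002,0,0]],
])

```text
clock: 14.08
position: [0.5523, 0.074, 0.0885]
tool_rot: [-3.142, 0.001, -3.132]
force: [-0.3, -2.4, 6.9]
grip_width: 0.0117
finger_force: 43.0
```

Request:
carry_out([
  [[0,0.001,0,0],[0,0.002,0,0]],
])

```text
clock: 14.25
position: [0.5522, 0.076, 0.0885]
tool_rot: [-3.142, 0.001, -3.132]
force: [1.0, -1.6, 6.2]
grip_width: 0.0118
finger_force: 43.0
```

Request:
carry_out([
  [[0,0.001,0,0],[0,0.002,0,0]],
])

```text
clock: 14.42
position: [0.5522, 0.078, 0.0886]
tool_rot: [-3.142, 0.001, -3.132]
force: [0.2, -1.3, 5.9]
grip_width: 0.0114
finger_force: 43.0
```

Request:
carry_out([
  [[0,0.001,0,0],[0,0.002,0,0]],
])

```text
clock: 14.58
position: [0.5522, 0.08, 0.0885]
tool_rot: [-3.142, 0.001, -3.132]
force: [-0.6, -1.4, 4.6]
grip_width: 0.0114
finger_force: 43.0
```

Request:
carry_out([
  [[0,0.001,0,0],[0,0.002,0,0]],
])

```text
clock: 14.75
position: [0.5522, 0.082, 0.0886]
tool_rot: [-3.142, 0.001, -3.132]
force: [-0.7, -1.6, 6.0]
grip_width: 0.0113
finger_force: 43.0
```

Request:
carry_out([
  [[0,0.001,0,0],[0,0.002,0,0]],
])

```text
clock: 14.92
position: [0.5522, 0.0838, 0.0885]
tool_rot: [-3.141, 0.001, -3.132]
force: [0.5, -3.8, 6.5]
grip_width: 0.0115
finger_force: 43.0
```

Request:
carry_out([
  [[0,0.001,0,0],[0,0.002,0,0]],
])

```text
clock: 15.08
position: [0.5522, 0.0854, 0.0886]
tool_rot: [-3.141, 0.001, -3.133]
force: [0.4, -5.7, 6.5]
grip_width: 0.0117
finger_force: 43.1
```

Request:
carry_out([
  [[0,0.001,0,0],[0,0.0015,0,0],[0,0.0015,0,0],[0,0.0015,0,0]],
])

```text
clock: 15.42
position: [0.5521, 0.0865, 0.0886]
tool_rot: [-3.141, 0.001, -3.133]
force: [1.1, -7.0, 6.0]
grip_width: 0.0118
finger_force: 43.1
```

Request:
carry_out([
  [[0,-0.002,0,0],[0,-0.006,0,0],[0,-0.012,0,0],[0,-0.018,0,0],[0,-0.024,0,0],[0,-0.03,0,0],[0,-0.036,0,0],[0,-0.042,0,0],[0,-0.048,0,0],[0,-0.054,0,0],[0,-0.06,0,0],[0,-0.066,0,0]],
])

```text
clock: 16.42
position: [0.5527, 0.0217, 0.0886]
tool_rot: [3.141, 0.001, -3.132]
force: [-0.7, 1.9, 5.6]
grip_width: 0.0114
finger_force: 43.0
```

Request:
carry_out([
  [[0,-0.006,0,0],[0,-0.012,0,0],[0,-0.018,0,0],[0,-0.024,0,0],[0,-0.03,0,0],[0,-0.036,0,0],[0,-0.04,0,0],[0,-0.044,0,0],[0,-0.048,0,0],[0,-0.052,0,0],[0,-0.056,0,0],[0,-0.058,0,0]],
])

```text
clock: 17.42
position: [0.5532, -0.0366, 0.0886]
tool_rot: [3.141, 0.0, -3.132]
force: [-1.3, 1.6, 6.1]
grip_width: 0.0116
finger_force: 43.0
```

Request:
carry_out([
  [[0,-0.002,0,0],[0,-0.004,0,0],[0,-0.006,0,0]],
])

```text
clock: 17.67
position: [0.5533, -0.0422, 0.0886]
tool_rot: [3.141, 0.0, -3.132]
force: [-1.2, 0.8, 6.2]
grip_width: 0.0118
finger_force: 43.1
```

Request:
carry_out([
  [[0,-0.001,0,0],[0,-0.002,0,0]],
])

```text
clock: 17.83
position: [0.5533, -0.0442, 0.0885]
tool_rot: [3.141, 0.0, -3.132]
force: [-0.3, 1.4, 6.9]
grip_width: 0.012
finger_force: 43.1
```

Request:
carry_out([
  [[0,-0.001,0,0],[0,-0.002,0,0]],
])

```text
clock: 18.0
position: [0.5533, -0.0461, 0.0886]
tool_rot: [3.141, 0.0, -3.132]
force: [-0.3, 2.2, 6.4]
grip_width: 0.0114
finger_force: 43.1
```

Request:
carry_out([
  [[0,-0.001,0,0],[0,-0.002,0,0]],
])

```text
clock: 18.17
position: [0.5533, -0.0481, 0.0886]
tool_rot: [3.141, 0.0, -3.132]
force: [-0.5, 1.1, 6.8]
grip_width: 0.0118
finger_force: 43.1
```

Request:
carry_out([
  [[0,-0.001,0,0],[0,-0.002,0,0]],
])

```text
clock: 18.33
position: [0.5534, -0.0501, 0.0886]
tool_rot: [3.141, 0.0, -3.132]
force: [-0.8, 1.2, 6.3]
grip_width: 0.0119
finger_force: 43.1
```

Request:
carry_out([
  [[0,-0.001,0,0],[0,-0.002,0,0]],
])

```text
clock: 18.5
position: [0.5534, -0.0517, 0.0886]
tool_rot: [3.141, 0.0, -3.132]
force: [-1.8, 6.2, 8.2]
grip_width: 0.0118
finger_force: 43.3
```

Request:
carry_out([
  [[0,-0.001,0,0],[0,-0.002,0,0]],
])

```text
clock: 18.67
position: [0.5534, -0.0527, 0.0886]
tool_rot: [3.14, 0.0, -3.131]
force: [-2.1, 11.6, 9.7]
grip_width: 0.0114
finger_force: 43.4
```

Request:
carry_out([
  [[0,-0.001,0,0],[0,-0.002,0,0]],
])

```text
clock: 18.83
position: [0.5534, -0.0543, 0.0886]
tool_rot: [3.139, 0.0, -3.131]
force: [-2.2, 12.0, 9.8]
grip_width: 0.0118
finger_force: 43.4
```

Request:
carry_out([
  [[0,-0.001,0,0],[0,-0.002,0,0]],
])

```text
clock: 19.0
position: [0.5534, -0.0564, 0.0886]
tool_rot: [3.14, 0.0, -3.131]
force: [-1.7, 11.3, 9.0]
grip_width: 0.0115
finger_force: 43.4
```

Request:
carry_out([
  [[0,-0.001,0,0],[0,-0.002,0,0]],
])

```text
clock: 19.17
position: [0.5535, -0.0586, 0.0886]
tool_rot: [3.14, 0.0, -3.131]
force: [-2.4, 9.9, 8.8]
grip_width: 0.0116
finger_force: 43.5
```

Request:
carry_out([
  [[0,-0.001,0,0],[0,-0.002,0,0]],
])

```text
clock: 19.33
position: [0.5535, -0.0607, 0.0886]
tool_rot: [3.14, 0.0, -3.131]
force: [-2.9, 8.1, 8.8]
grip_width: 0.0116
finger_force: 43.4
```

Request:
carry_out([
  [[0,-0.001,0,0],[0,-0.002,0,0]],
])

```text
clock: 19.5
position: [0.5535, -0.063, 0.0886]
tool_rot: [3.14, 0.0, -3.131]
force: [-2.3, 7.5, 9.6]
grip_width: 0.0113
finger_force: 43.4
```

Request:
carry_out([
  [[0,-0.001,0,0],[0,-0.002,0,0]],
])

```text
clock: 19.67
position: [0.5535, -0.0652, 0.0886]
tool_rot: [3.14, 0.0, -3.131]
force: [-1.2, 6.3, 8.5]
grip_width: 0.0116
finger_force: 43.4
```

Request:
carry_out([
  [[0,-0.001,0,0],[0,-0.002,0,0]],
])

```text
clock: 19.83
position: [0.5535, -0.0674, 0.0886]
tool_rot: [3.141, 0.0, -3.131]
force: [-1.9, 3.9, 9.2]
grip_width: 0.0115
finger_force: 43.3
```

Request:
carry_out([
  [[0,-0.001,0,0],[0,-0.002,0,0]],
])

```text
clock: 20.0
position: [0.5535, -0.0696, 0.0886]
tool_rot: [3.141, 0.0, -3.132]
force: [-1.2, 3.7, 8.7]
grip_width: 0.0116
finger_force: 43.3
```

Request:
carry_out([
  [[0,-0.001,0,0],[0,-0.002,0,0]],
])

```text
clock: 20.17
position: [0.5535, -0.072, 0.0885]
tool_rot: [3.141, 0.0, -3.132]
force: [-0.6, 1.6, 6.7]
grip_width: 0.0118
finger_force: 43.1
```

Request:
carry_out([
  [[0,-0.001,0,0],[0,-0.002,0,0]],
])

```text
clock: 20.33
position: [0.5536, -0.0741, 0.0885]
tool_rot: [3.141, 0.0, -3.132]
force: [-1.3, 1.5, 7.0]
grip_width: 0.0115
finger_force: 43.1
```

Request:
carry_out([
  [[0,-0.001,0,0],[0,-0.002,0,0]],
])

```text
clock: 20.5
position: [0.5536, -0.0761, 0.0885]
tool_rot: [3.141, 0.0, -3.132]
force: [-1.3, 1.6, 6.4]
grip_width: 0.0115
finger_force: 43.1
```

Request:
carry_out([
  [[0,-0.001,0,0],[0,-0.002,0,0]],
])

```text
clock: 20.67
position: [0.5536, -0.0781, 0.0886]
tool_rot: [3.141, 0.0, -3.132]
force: [-0.6, 1.5, 6.7]
grip_width: 0.0116
finger_force: 43.1
```

Request:
carry_out([
  [[0,-0.001,0,0],[0,-0.002,0,0]],
])

```text
clock: 20.83
position: [0.5536, -0.0801, 0.0885]
tool_rot: [3.141, 0.0, -3.132]
force: [-1.2, 0.9, 6.7]
grip_width: 0.0114
finger_force: 43.1
```

Request:
carry_out([
  [[0,-0.006,0,0],[0,-0.013,0,0],[0,-0.02,0,0],[0,-0.027,0,0],[0,-0.034,0,0],[0,-0.041,0,0],[0,-0.048,0,0],[0,-0.055,0,0],[0,-0.062,0,0],[0,-0.068,0,0],[0,-0.073,0,0],[0,-0.076,0,0]],
])

```text
clock: 21.83
position: [0.5543, -0.1568, 0.0885]
tool_rot: [3.142, 0.0, -3.132]
force: [-1.8, 1.0, 7.8]
grip_width: 0.0113
finger_force: 43.1
```

Request:
carry_out([
  [[0,-0.003,0,0],[0,-0.006,0,0],[0,-0.009,0,0],[0,-0.011,0,0],[0,-0.013,0,0]],
])

```text
clock: 22.25
position: [0.5544, -0.1693, 0.0886]
tool_rot: [3.141, 0.0, -3.132]
force: [-1.9, 0.4, 7.4]
grip_width: 0.0116
finger_force: 43.2
```

Request:
carry_out([
  [[0,-0.001,0,0],[0,-0.002,0,0],[0,-0.003,0,0]],
])

```text
clock: 22.5
position: [0.5544, -0.1722, 0.0886]
tool_rot: [3.141, 0.0, -3.132]
force: [-1.7, 2.3, 7.7]
grip_width: 0.0115
finger_force: 43.2
```

Request:
carry_out([
  [[0,-0.001,0,0],[0,-0.002,0,0],[0,-0.003,0,0]],
])

```text
clock: 22.75
position: [0.5545, -0.1752, 0.0886]
tool_rot: [3.141, 0.0, -3.132]
force: [-1.9, 1.5, 7.6]
grip_width: 0.0117
finger_force: 43.2
```

Request:
carry_out([
  [[0,-0.001,0,0],[0,-0.002,0,0],[0,-0.003,0,0]],
])

```text
clock: 23.0
position: [0.5545, -0.1782, 0.0886]
tool_rot: [3.141, 0.0, -3.132]
force: [-1.8, 2.4, 7.8]
grip_width: 0.0117
finger_force: 43.2
```

Request:
carry_out([
  [[0,-0.001,0,0],[0,-0.002,0,0]],
])

```text
clock: 23.17
position: [0.5545, -0.1799, 0.0886]
tool_rot: [3.141, 0.0, -3.132]
force: [-2.3, 4.8, 9.1]
grip_width: 0.0116
finger_force: 43.4
```

Request:
carry_out([
  [[0,-0.001,0,0],[0,-0.002,0,0],[0,-0.002,0,0]],
])

```text
clock: 23.42
position: [0.5545, -0.1816, 0.0885]
tool_rot: [3.141, -0.0, -3.132]
force: [-2.1, 5.1, 8.6]
grip_width: 0.0115
finger_force: 43.4
```

Request:
carry_out([
  [[0,-0.001,0,0],[0,-0.0015,0,0],[0,-0.0015,0,0],[0,-0.0015,0,0]],
])

```text
clock: 23.75
position: [0.5545, -0.1827, 0.0886]
tool_rot: [3.14, -0.0, -3.131]
force: [-2.8, 7.0, 9.4]
grip_width: 0.0117
finger_force: 43.6
```

Request:
carry_out([
  [[0,0.002,0,0],[0,0.006,0,0],[0,0.013,0,0],[0,0.02,0,0],[0,0.028,0,0],[0,0.036,0,0],[0,0.044,0,0],[0,0.052,0,0],[0,0.06,0,0],[0,0.068,0,0],[0,0.076,0,0],[0,0.084,0,0]],
])

```text
clock: 24.75
position: [0.5538, -0.0998, 0.0886]
tool_rot: [-3.141, 0.0, -3.132]
force: [-0.7, -2.6, 6.1]
grip_width: 0.0116
finger_force: 43.0
```

Request:
carry_out([
  [[0,0.006,0,0],[0,0.012,0,0],[0,0.018,0,0],[0,0.022,0,0],[0,0.026,0,0],[0,0.029,0,0],[0,0.032,0,0],[0,0.035,0,0],[0,0.037,0,0],[0,0.037,0,0],[0,0.037,0,0]],
])

```text
clock: 25.67
position: [0.5535, -0.0633, 0.0886]
tool_rot: [-3.141, 0.0, -3.132]
force: [-1.3, -2.9, 5.4]
grip_width: 0.0116
finger_force: 43.1
```

Request:
carry_out([
  [[0,0.001,0,0],[0,0.002,0,0],[0,0.0027,0,0],[0,0.0027,0,0],[0,0.0027,0,0],[0,0.0027,0,0]],
])

```text
clock: 26.17
position: [0.5534, -0.0611, 0.0886]
tool_rot: [-3.141, 0.001, -3.133]
force: [1.1, -5.8, 7.9]
grip_width: 0.0116
finger_force: 43.1
```

Request:
carry_out([
  [[0,0,0,0],[0,0,0,0],[0,0,0,0],[0,0,0,0],[0,0,0,0],[0,0,0,0],[0,0,0,0],[0,0,0,0],[0,0,0,0],[0,0,0,0]],
], grip=0.06)

```text
clock: 27.0
position: [0.5533, -0.0603, 0.0883]
tool_rot: [-3.142, -0.0, -3.132]
force: [0.1, 0.4, 0.3]
grip_width: 0.0598
finger_force: 0.0
```

Request:
carry_out([
  [[0,0,-0.02,0],[0,0,-0.05,0],[0,0,-0.085,0],[0,0,-0.12,0],[0,0,-0.15,0],[0,0,-0.16,0],[0,0,-0.16,0]],
])

```text
clock: 27.58
position: [0.5544, -0.0604, 0.251]
tool_rot: [-3.142, 0.004, -3.132]
force: [0.4, -0.3, -0.4]
grip_width: 0.0598
finger_force: 0.0
```

Request:
carry_out([
  [[0,0.04,0,0],[0,0.08,0,0],[0,0.12,0,0],[0,0.16,0,0],[0,0.2,0,0],[0,0.24,0,0],[0,0.28,0,0],[0,0.3,0,0],[0,0.3,0,0],[0,0.3,0,0],[0,0.3,0,0]],
])

```text
clock: 28.5
position: [0.5502, 0.2388, 0.2473]
tool_rot: [-3.14, -0.001, -3.133]
force: [-0.7, -0.3, -0.7]
grip_width: 0.0603
finger_force: 0.0
```

```bash
python3 - <<'E'
from h import *
np.set_printoptions(precision=4,suppress=True)
f=bot.grab_frame("top");g=bot.grab_frame("side")
cv2.imwrite("pics/e.png",np.hstack([cv2.resize(f["pixels"][200:340,240:450,::-1],(450,300),interpolation=2),cv2.resize(g["pixels"][200:370,200:370,::-1],(300,300),interpolation=2)]))
q=bot.spot_point(f,"fin")[0]["position"];r=bot.spot_point(g,"fin")[0]["position"]
print(tri([ray(f,q),ray(g,r)]),q,r);s=bot.observe();print(s['clock'],s['position'],s['force'])
E
```

```text
[ 0.5554 -0.0623  0.0959] [354.2, 274.3] [280.9, 256.4]
28.7 [0.5506 0.2386 0.2482] [ 0.1568 -0.4785  0.4222]
```

View pics/e.png

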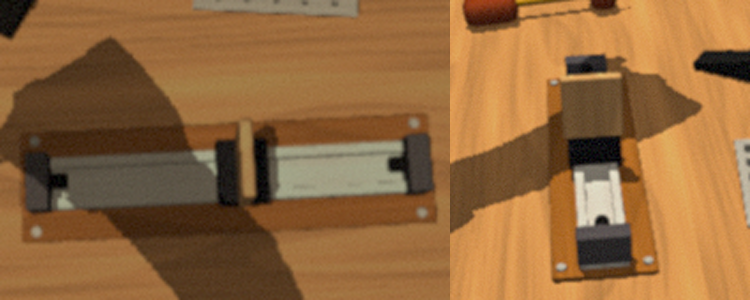

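The divider stands free near the middle of the track, with the fin at crop (246,160). The measured fin y of -0.062 agrees with the spot centre at about -0.061, and the arm is clear.

```bash
python3 -c "
from h import *
print(bot.job_done())"
```

```text
the job is handed in; nothing more can be done
None
```

I slid the divider to the far bumper and back to the near one, touching each with only about 5 N. It now stands released on the sticky spot, about 13 mm to the near side of the track's middle, and the arm never went near the shoe trees, door wedge or scraper plate.

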